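# Set the load box door wider on its stay

## Task

The load box needs more air for the next run: take the stay on its roof by the black knob, lift it off the pin, swing the door farther open with it, and drop the third hole (counted from the door) over the pin until the bar lies fully down, then let go. Feel for the hole gently instead of forcing the bar onto the pin, do not let the sprung door fall shut, and leave everything else where it is.

Things in the scene. Friction and masses are not known exactly. Their poses are not given: they have to be found in the camera images.
- loadbox: load box: fixed grey-green sheet-steel case, 220 mm deep (x), 260 wide (y), 170 high. Origin: centre of its underside, z up. Its door is in the face towards its own -x; the door's upright hinge axis is at (-116, +128) mm. The stay lies along the flat roof and the pin stands on it. Thin sheet: a bar pressed on the tip or side of the pin with more than about 20 N bends it
- pin: the pin with its collar and foot plate (24 x 44 mm), steel, fixed on the roof; origin: centre of the foot plate's underside, on the roof
- pin_seat (a point): centre of the top face of the pin's collar (16 mm across, 8 mm above the roof), on which the bar's underside rests when a hole is fully down over the pin. The pin is upright, 6 mm in diameter, flat-topped, and stands 12 mm above this point. Fixed at (-52, 0, 178) mm of the load box's frame
- stay: stay: steel bar 222 x 20 x 4 mm. Origin: on its pivot on top of the door, at the bar's underside; x along the bar to the knob, z up. On the pivot (height fixed) it swings freely sideways and tips freely, knob end up, by up to 0.4 rad. Four 8 mm holes, hand-drilled about 80, 105, 130, 155 mm from the pivot, each up to 3 mm off along the bar. The first is over the pin at the start
- knob (a point): centre of the upright black round knob at the bar's free end: 23 mm in diameter, 34 mm high from the bar's top face, 197 mm from the pivot; this point is half-way up the knob, 22 mm above the bar's underside. The handle for moving the stay and, through it, the door. No play between knob and bar
- door (a joint): opening of the door, rad: 0 shut, about 0.12 at the start, 0.33 with the second, 0.5 to 0.56 with the third, 0.75 with the fourth hole on the pin. At angle a the stay's pivot is at (-116 - 128 sin a, 128 - 128 cos a) mm of the load box's frame. A hinge spring draws it shut: it pushes the bar towards its knob end with about 2.5 N, and shuts the door if the stay is let go off the pin
- tape: roll of yellow tape, 48 mm across, 16 mm high, lying on the load box's roof near a rear corner; bystander; origin: centre of its underside
- relay: small clear relay, 26 x 30 x 22 mm, standing on the roof near the other rear corner; bystander; origin: centre of its underside
- handmeter: orange hand-held multimeter, 170 x 85 x 34 mm, lying on the table at the right; bystander; origin: centre of its underside
- driver: red-handled screwdriver, 200 mm, lying on the table at the left; bystander; origin: under its middle
- resistor: dark green tubular resistor on two steel feet, 130 x 44 x 42 mm, on the table at the left; bystander; origin: centre of its underside
- reel: blue plastic reel, 60 mm across, 42 mm high, on the table at the right; bystander; origin: centre of its underside
- jar: jar with a white cap, 56 mm across, 75 mm high, on the table at the right; bystander; origin: centre of its underside

How it is judged:
By the outcome, as a careful person would: the job done as asked, in the order asked, and still so for the second after the job is handed in, with the robot touching nothing.
It also fails if it takes over 54 s, if anything falls off the work surface, if the arm or the gripper's body presses on something with over 40 N, if the wrist force passes 120 N, or if a joint passes its speed limit or range.

## Robot

A 7-joint arm with a two-finger parallel gripper is mounted at the origin on the work surface. World frame = base frame: x ahead of the robot, y to its left, z up, the work surface at z = 0. Lengths are in mm, angles in degrees, forces in N, time in s.
With the tool pointing down it reaches from about 425 to 925 mm from the base axis. Payload 6.8 kg.
Tool frame: the origin (TCP) lies midway between the tips of the shut fingers; the grasp point (between the pads) lies 19 mm behind it; z points along the fingers, y is the line along which they close (so a half turn about z gives the same grasp; the last joint's range is limited). The gripper opens to 85 mm and grips with 20 to 120 N. Pads are 22 mm wide; open, the fingers measure 114 mm over their backs; the gripper's body (76 mm by 85 mm) begins 54 mm behind the grasp point. The pads swing forward as they close: fully open they stand 13 mm farther back than shut.
Start: joints at [-6.194, 27.33, 1.283, 89.118, -0.659, 63.558, -4.761], TCP at [675.016, 0.007, 231.308] pointing down, gripper open.
Joint ranges: [-169.35, 169.35], [-19.33, 120.38], [-80.79, 83.38], [13.8, 139.57], [-78.32, 258.32], [9.67, 109.79], [-169.56, 169.56]. Speed limits (degrees/s): [136.94, 136.94, 180, 180, 180, 180, 180].

## Interface

Orientations are given as [roll, pitch, yaw] about the fixed x, y, z axes, in that order (R = Rz(yaw) Ry(pitch) Rx(roll)).
In Python, from workcell import bot gives the robot as it stands.
- The arm moves only by the tool play_rows, never from a script. Its argument "motion" is a list of rows, each an object with "gripper": the finger opening in m, from 0 to 0.0854; "delta_pos": the shift along the tool's x, y, z in m, a list of three; "spin": the turn about the tool's z in degrees. In form: [{"gripper": gripper, "delta_pos": [tx, ty, tz], "spin": spin}, ...]. A call has 1 to 10 rows; each row is the pose to reach, as a shift and turn from the pose commanded when the call began, along the tool's axes at that moment; what a row does not reach only later rows make up. A row lasts 1/8 s, in which the tool goes at most 62.5 mm and 10.7 degrees, less where a joint would pass 70% of its speed; a pose out of reach is approached as far as the arm can. A call with a gripper value outside its range is refused whole. The fingers move at their own pace and stop on an object; the grip force is fixed at half the most. Time passes only in rows, so rows that repeat a pose let the fingers close. It gives the time, the measured TCP pose, the force, the opening and the grip force at its end, in the units of the state.
- bot.state(): the state, without advancing time (a new reading comes with each control period).
- bot.read_camera(name): name is "scene" or "side" or "wrist"; returns the picture (480x640x3 uint8, blue, green, red); there is no depth.
- bot.get_calibration(name): a dict with "fx", "fy", "cx", "cy" (pixels), "R" (3x3) and "t" (3): a world point X has camera coordinates R X + t. Camera axes: x right, y down, z forward; pixel columns grow to the right and rows downward; lengths in mm; the calibration is good to about 2 mm. A picture is of the moment at which its call begins: read the wrist's pose just before it. get_calibration takes no time and is no camera call; for the wrist camera it gives the pose at the moment of the call.
- bot.sign_off(): hands the job in; it is judged then, once.
The state is a dict: "time_s": time; "qpos": joint angles; "qvel": joint speeds; "joint_torque": joint torques, N m; "eef_pos": TCP position; "tcp_rot": TCP orientation; "force": force on the tool from outside, world axes, zero at the start; "wrist_torque": the same for the moment, N m; "gripper_width": finger opening in mm; "gripper_force": force on a finger pad.
Only numpy, scipy, OpenCV 4.12 (cv2) and the standard library are available. Lean on these libraries where they do the work, as an engineer would, in place of code of your own. Each camera call takes 0.05 s, during which the arm holds its last target. There are 200 camera calls.

## Working session

There is one attempt and no reset: what is moved stays moved. The work goes in short steps, Python scripts to look and compute and a tool call to move; the robot and the scene stay as the last step left them, time stands still between calls to the robot, and variables do not carry over. Pictures are saved under pics/ and viewed, at most 10 in all, crops included, and the job is handed in when it is done.

Besides the shell and the picture viewer there is one more tool, called after ">>>" by a JSON object that holds its "fn" and its "kwargs", one argument or row to a line. play_rows: Moves the arm, as the interface text tells. Its arguments: {"type":"object","properties":{"motion":{"type":"array"}},"required":["motion"]}

```bash
mkdir -p pics
python3 - <<'E'
from workcell import bot
import cv2
s=bot.state();print(s)
for n in("scene","side","wrist"):
    c=bot.get_calibration(n);print(n,c)
    cv2.imwrite(f"pics/{n}0.png",bot.read_camera(n))
E
```

```text
{'time_s': 0.0, 'qpos': array([-6.19444391, 27.37622377,  1.28334475, 89.17776606, -0.6574793 ,
       63.55974419, -4.75844543]), 'qvel': array([-0.01676661,  0.01531454,  0.06788451, -0.05818183,  0.04573051,
        0.05125507,  0.00665573]), 'joint_torque': array([-5.45967814e-04, -5.96443820e+01,  1.60769675e+00, -2.81194621e+01,
        1.24063640e-02,  9.39900521e-03,  2.20753498e-05]), 'eef_pos': array([ 6.74403501e+02, -5.02551931e-02,  2.30325895e+02]), 'tcp_rot': array([-1.79894179e+02,  1.07391938e-02,  9.00024934e+01]), 'force': array([ 0.12453297, -0.18387811, -0.15369493]), 'wrist_torque': array([ 0.02103765, -0.02838042,  0.00590297]), 'gripper_force': 0.0, 'gripper_width': 85.47419813225663}
scene {'fx': 438.73744667655586, 'fy': 438.73744667655586, 'cx': 319.4725847517286, 'cy': 241.34232713998466, 'R': array([[-0.29668271,  0.95495454, -0.00641892],
       [ 0.598508  ,  0.18069676, -0.7804722 ],
       [-0.74415559, -0.23539438, -0.62515754]]), 't': array([ 128.86671721, -191.9987189 , 1492.51034631])}
side {'fx': 557.4297271956881, 'fy': 557.4297271956881, 'cx': 322.881856298009, 'cy': 237.33610457819398, 'R': array([[-0.81382235, -0.58106345, -0.00764505],
       [-0.42950012,  0.61030433, -0.66562622],
       [ 0.39143687, -0.53841795, -0.74624613]]), 't': array([ 419.74370042,  319.75884168, 1329.60042111])}
wrist {'fx': 398.049610003016, 'fy': 398.049610003016, 'cx': 325.6842111132503, 'cy': 242.28054802487296, 'R': array([[ 0.99999747,  0.00109237, -0.00196552],
       [ 0.00163083, -0.95410944,  0.2994537 ],
       [-0.0015482 , -0.29945615, -0.95410881]]), 't': array([-674.59596205,  -41.04358906,  380.3207012 ])}
```

View pics/scene0.png

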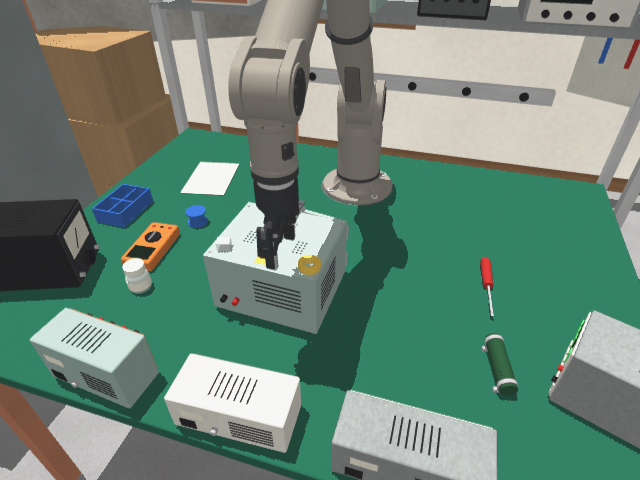

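View pics/side0.png

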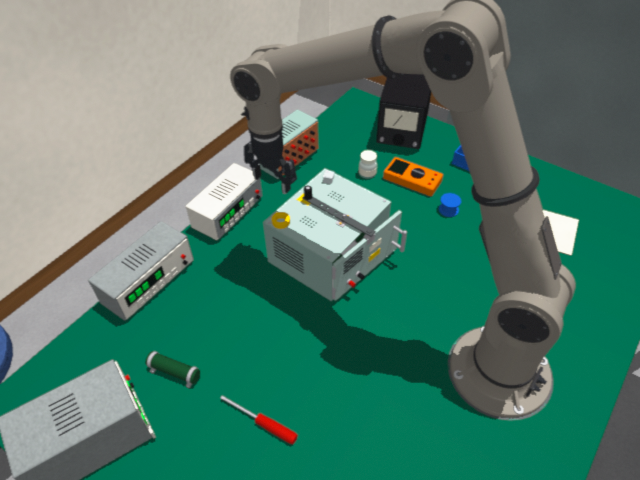

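The scene view shows the box under the gripper, with the stay hidden. The side view shows the roof clearly: black knob at about (308,193), stay running to the door at about (372,235), tape at (280,219) and relay at (328,177).

View pics/wrist0.png

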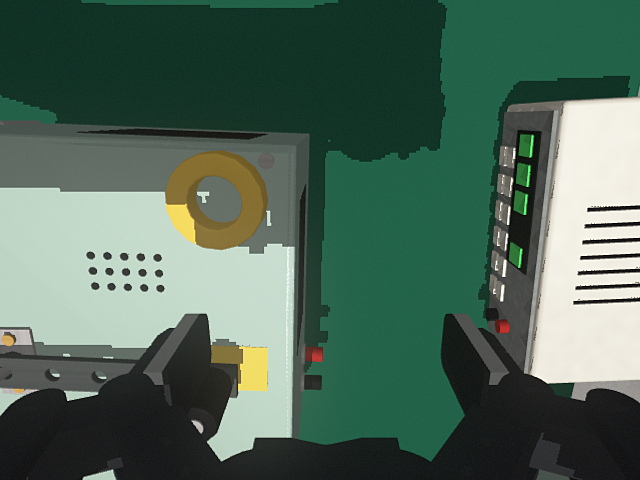

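Run:
```python
import cv2
i=cv2.imread("pics/side0.png")[160:310,250:420]
cv2.imwrite("pics/sidecrop.png",cv2.resize(i,None,fx=4,fy=4,interpolation=cv2.INTER_CUBIC))
```

```text
(no output)
```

View pics/sidecrop.png

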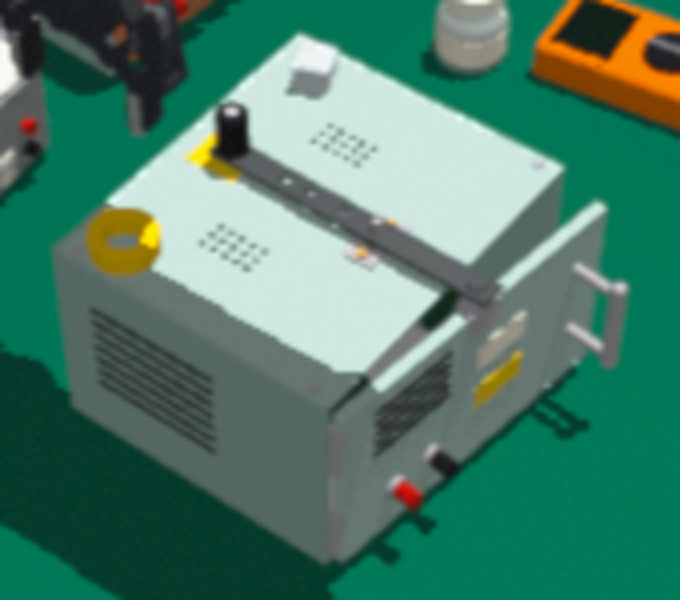

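The wrist view looks along world +x to the right. The dark bar runs along row ~375 with holes at (3,375), (54,375) and (100,375), and the knob is behind the left finger at about (200,420). The crop shows the knob top at side pixel (308,187) and the pivot end at (370,232).

```bash
cat > h.py <<'E'
import numpy as np, cv2
from workcell import bot
def ray(c,px,z):
    d=c["R"].T@np.array([(px[0]-c["cx"])/c["fx"],(px[1]-c["cy"])/c["fy"],1]);o=-c["R"].T@c["t"]
    return o+d*(z-o[2])/d[2]
def proj(c,X):
    p=c["R"]@np.array(X)+c["t"];return np.array([c["fx"]*p[0]/p[2]+c["cx"],c["fy"]*p[1]/p[2]+c["cy"]])
E
python3 - <<'E'
from h import *
c=bot.get_calibration("side")
f=lambda u,v:(250+u/4,160+v/4)
print("knobtop",ray(c,f(232,110),216));print("pivot end",ray(c,f(483,288),182))
for p in[(298,35),(563,167),(335,405),(55,250)]:print("corner",ray(c,f(*p),170))
w=bot.get_calibration("wrist")
for p in[(3,375),(54,375),(100,375)]:print("hole",ray(w,p,182))
print("bar",ray(w,(130,346),182))
E
```

```text
knobtop [611.12988192 -69.99707022 216.        ]
pivot end [409.79580979 -58.78010553 182.        ]
corner [ 649.09873823 -196.78321694  170.        ]
corner [ 429.61969625 -190.29835108  170.        ]
corner [436.97074525  63.17052613 170.        ]
corner [656.43132543  61.21909934 170.        ]
hole [492.66247899 -63.72917036 182.        ]
hole [521.53970678 -63.6619107  182.        ]
hole [547.57304874 -63.6012749  182.        ]
bar [567.28057962 -44.85081397 182.        ]
```

>>> {"fn": "play_rows", "kwargs": {
  "motion": [
    {"gripper":0.06,"delta_pos":[-0.01,-0.01,-0.045],"spin":-10},
    {"gripper":0.06,"delta_pos":[-0.03,-0.03,-0.045],"spin":-20},
    {"gripper":0.06,"delta_pos":[-0.05,-0.05,-0.045],"spin":-30},
    {"gripper":0.06,"delta_pos":[-0.069,-0.065,-0.045],"spin":-40},
    {"gripper":0.06,"delta_pos":[-0.069,-0.065,-0.045],"spin":-50},
    {"gripper":0.06,"delta_pos":[-0.069,-0.065,-0.045],"spin":-60},
    {"gripper":0.06,"delta_pos":[-0.069,-0.065,-0.045],"spin":-70},
    {"gripper":0.06,"delta_pos":[-0.069,-0.065,-0.045],"spin":-80},
    {"gripper":0.06,"delta_pos":[-0.069,-0.065,-0.045],"spin":-88},
    {"gripper":0.06,"delta_pos":[-0.069,-0.065,-0.045],"spin":-88}
  ]
}}

```text
time_s: 1.4
eef_pos: [609.8, -69.1, 276.0]
tcp_rot: [180.0, -0.0, 177.9]
force: [-0.4, -0.7, -0.1]
gripper_width: 59.9
gripper_force: 0.0
```

Run:
```python
from h import *
s=bot.state();print(s["time_s"],s["eef_pos"],s["tcp_rot"],s["force"],s["qpos"])
c=bot.get_calibration("wrist");i=bot.read_camera("wrist");cv2.imwrite("pics/w1.png",i)
print(-c["R"].T@c["t"])
for n,X in dict(knobtop=(610,-69,216),pin=(491,-64,190)).items():print(n,proj(c,X))
```

```text
1.4 [609.79450861 -69.11323666 275.97724343] [ 1.79987341e+02 -3.54876518e-02  1.77915013e+02] [-0.44476124 -0.70933007 -0.07445378] [ 11.43395078  20.20053229 -14.04825803  94.14509431   5.23438547
  66.33449678  84.0246736 ]
[534.22498439 -67.16787837 419.44480264]
knobtop [327.54798849 264.00906975]
pin [329.22396825  30.65509275]
```

View pics/w1.png

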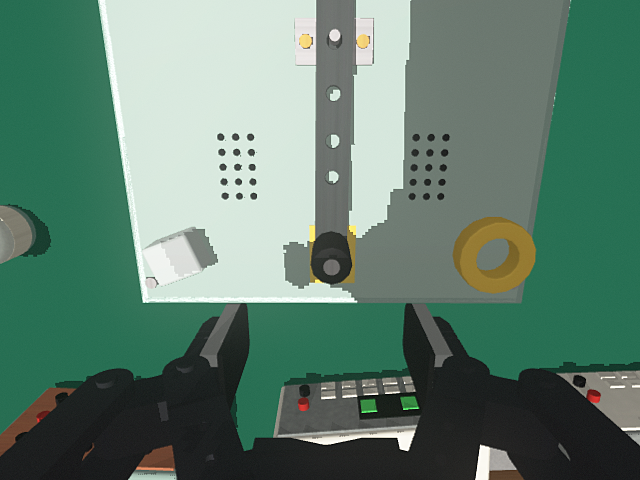

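The wrist view shows the knob top at (332,267), the pin tip in hole 1 at (335,35), holes 2 to 4 at (333,93), (332,141) and (332,177), the tape at (495,254) and the relay at (172,253).

Run:
```python
from h import *
c=bot.get_calibration("wrist");i=cv2.imread("pics/w1.png");g=cv2.cvtColor(i,cv2.COLOR_BGR2GRAY)
m=(g[75:195,318:350]>100).astype("uint8")
n,l,st,ce=cv2.connectedComponentsWithStats(m)
H=[]
for k in range(1,n):
    if 40<st[k,4]<400:
        x,y,w,h,_=st[k];print(st[k],ce[k]+[318,75]);H.append((318+x+w/2,75+y+h/2))
print("knob",ray(c,(332,267),216))
K=ray(c,(332,267),216);P=ray(c,(335,35),190);print("pin",P)
for p in sorted(H):
    X=ray(c,p,181);print("hole",X,"from knob",np.hypot(*(X-K)[:2]), "from pin",np.hypot(*(X-P)[:2]))
print("tape",ray(c,(495,254),186),"relay",ray(c,(172,253),192))
for p in[(98,0),(146,301),(520,301),(569,0)]:print(ray(c,p,170))
```

```text
knob [611.89828489 -66.62969344 216.        ]
pin [493.19046037 -60.87511305 190.        ]
tape [618.43743385  34.67704976 186.        ] relay [ 608.49443234 -162.85574772  192.        ]
[ 467.35395163 -190.56801568  170.        ]
[ 649.75700155 -195.31738542  170.        ]
[659.14779834  61.88448737 170.        ]
[477.00831448  69.15694562 170.        ]
```

Run:
```python
from h import *
c=bot.get_calibration("wrist");i=cv2.imread("pics/w1.png");g=cv2.cvtColor(i,cv2.COLOR_BGR2GRAY)
col=g[70:200,328:341].astype(int);print(list(col.max(1)))
K=ray(c,(332,267),216)
for v in(93.5,141,177):
    X=ray(c,(333,v),182);print(X,197-np.hypot(*(X-K)[:2]))
P=np.array([492.8,-60.9]);t=np.radians(-2.1);R=np.array([[np.cos(t),-np.sin(t)],[np.sin(t),np.cos(t)]])
C=P-R@[-52,0]
from scipy.optimize import brentq
for d in(78,127,130,133):
    pv=lambda a:np.array([-116-128*np.sin(a),128-128*np.cos(a)])
    a=brentq(lambda a:np.hypot(*(np.array([-52,0])-pv(a)))-d,0,1)
    u=(np.array([-52,0])-pv(a))/d
    print(d,a,"knob",C+R@(pv(a)+197*u),"bar yaw",np.degrees(np.arctan2(*(R@u)[::-1])))
```

```text
[np.int64(116), np.int64(116), np.int64(117), np.int64(118), np.int64(116), np.int64(117), np.int64(117), np.int64(117), np.int64(116), np.int64(117), np.int64(116), np.int64(117), np.int64(117), np.int64(119), np.int64(118), np.int64(117), np.int64(114), np.int64(128), np.int64(125), np.int64(157), np.int64(247), np.int64(248), np.int64(242), np.int64(240), np.int64(242), np.int64(235), np.int64(233), np.int64(232), np.int64(233), np.int64(235), np.int64(231), np.int64(116), np.int64(117), np.int64(116), np.int64(115), np.int64(115), np.int64(117), np.int64(116), np.int64(115), np.int64(115), np.int64(116), np.int64(116), np.int64(116), np.int64(115), np.int64(116), np.int64(115), np.int64(116), np.int64(115), np.int64(116), np.int64(116), np.int64(116), np.int64(116), np.int64(116), np.int64(116), np.int64(116), np.int64(116), np.int64(115), np.int64(115), np.int64(115), np.int64(117), np.int64(114), np.int64(115), np.int64(115), np.int64(114), np.int64(147), np.int64(244), np.int64(240), np.int64(238), np.int64(245), np.int64(241), np.int64(240), np.int64(240), np.int64(237), np.i
[... 663 characters left out ...]
4(112), np.int64(111), np.int64(111), np.int64(112), np.int64(111), np.int64(111), np.int64(112), np.int64(112), np.int64(112), np.int64(111), np.int64(112), np.int64(111), np.int64(111)]
[521.21318763 -62.66336148 182.        ] 106.22820562261435
[547.003347   -63.47497515 182.        ] 132.0284276616856
[567.76561408 -64.12836156 182.        ] 152.79650133531425
78 0.10956457616223392 knob [611.67141364 -66.4305533 ] bar yaw -2.6637945084007564
127 0.5055303729325583 knob [561.87151265 -72.26336836] bar yaw -9.342386317487525
130 0.5308402433400751 knob [558.80482033 -72.40494213] bar yaw -9.887580000678009
133 0.5563170814980632 knob [555.73957422 -72.50215483] bar yaw -10.444538829932357
```

>>> {"fn": "play_rows", "kwargs": {
  "motion": [
    {"gripper":0.06,"delta_pos":[-0.002,0.0025,0.04],"spin":0.6},
    {"gripper":0.06,"delta_pos":[-0.002,0.0025,0.07],"spin":0.6},
    {"gripper":0.06,"delta_pos":[-0.002,0.0025,0.089],"spin":0.6},
    {"gripper":0.06,"delta_pos":[-0.002,0.0025,0.089],"spin":0.6},
    {"gripper":0.02,"delta_pos":[-0.002,0.0025,0.089],"spin":0.6},
    {"gripper":0.01,"delta_pos":[-0.002,0.0025,0.089],"spin":0.6},
    {"gripper":0.01,"delta_pos":[-0.002,0.0025,0.089],"spin":0.6},
    {"gripper":0.01,"delta_pos":[-0.002,0.0025,0.089],"spin":0.6},
    {"gripper":0.01,"delta_pos":[-0.002,0.0025,0.089],"spin":0.6}
  ]
}}

```text
time_s: 2.58
eef_pos: [613.0, -66.6, 188.6]
tcp_rot: [-180.0, 0.1, 177.4]
force: [-0.4, 0.7, 5.9]
gripper_width: 21.3
gripper_force: 58.6
```

>>> {"fn": "play_rows", "kwargs": {
  "motion": [
    {"gripper":0.01,"delta_pos":[0.0006,0,-0.005],"spin":0},
    {"gripper":0.01,"delta_pos":[0.0013,0,-0.01],"spin":0},
    {"gripper":0.01,"delta_pos":[0.0022,0,-0.015],"spin":0},
    {"gripper":0.01,"delta_pos":[0.0032,0,-0.02],"spin":0},
    {"gripper":0.01,"delta_pos":[0.0043,0,-0.025],"spin":0},
    {"gripper":0.01,"delta_pos":[0.0055,0,-0.029],"spin":0},
    {"gripper":0.01,"delta_pos":[0.0067,0,-0.033],"spin":0},
    {"gripper":0.01,"delta_pos":[0.008,0,-0.037],"spin":0},
    {"gripper":0.01,"delta_pos":[0.0093,0,-0.041],"spin":0},
    {"gripper":0.01,"delta_pos":[0.0093,0,-0.041],"spin":0}
  ]
}}

```text
time_s: 3.82
eef_pos: [603.1, -66.4, 228.9]
tcp_rot: [-180.0, 0.1, 177.4]
force: [1.7, -1.5, -1.3]
gripper_width: 21.1
gripper_force: 59.0
```

Run:
```python
from h import *
s=bot.state();print(s["eef_pos"],s["tcp_rot"],s["force"],s["wrist_torque"])
a=bot.read_camera("wrist");b=bot.read_camera("side")[150:300,250:450]
a=cv2.resize(a,(400,300));b=cv2.resize(b,(400,300),interpolation=cv2.INTER_CUBIC)
cv2.imwrite("pics/l1.png",np.hstack([a,b]))
```

```text
[603.08163986 -66.35130618 228.87708364] [-1.79980336e+02  5.81135285e-02  1.77403887e+02] [ 1.6614709  -1.51386582 -1.25528308] [-0.56400534 -0.7456251   0.32549217]
```

View pics/l1.png

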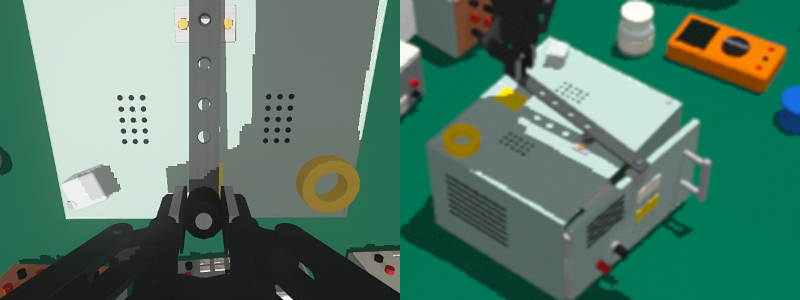

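The bar is lifted clear, with the pin showing through under hole 1 and the foot plate below it. Forces are low. Next I swing the door open with hole 3 kept above the pin.

>>> {"fn": "play_rows", "kwargs": {
  "motion": [
    {"gripper":0.01,"delta_pos":[0.006,-0.001,0.0],"spin":1},
    {"gripper":0.01,"delta_pos":[0.012,-0.002,0.0],"spin":2},
    {"gripper":0.01,"delta_pos":[0.018,-0.003,0.001],"spin":3},
    {"gripper":0.01,"delta_pos":[0.025,-0.004,0.002],"spin":4},
    {"gripper":0.01,"delta_pos":[0.032,-0.005,0.004],"spin":5},
    {"gripper":0.01,"delta_pos":[0.039,-0.006,0.006],"spin":6},
    {"gripper":0.01,"delta_pos":[0.045,-0.007,0.008],"spin":7},
    {"gripper":0.01,"delta_pos":[0.05,-0.0074,0.009],"spin":7.6},
    {"gripper":0.01,"delta_pos":[0.0516,-0.0074,0.009],"spin":7.6},
    {"gripper":0.01,"delta_pos":[0.0516,-0.0074,0.009],"spin":7.6}
  ]
}}

```text
time_s: 5.18
eef_pos: [551.5, -70.2, 219.7]
tcp_rot: [179.9, 0.1, 169.8]
force: [4.6, 1.5, 2.0]
gripper_width: 21.1
gripper_force: 59.4
```

Run:
```python
from h import *
s=bot.state();print(s["eef_pos"],s["tcp_rot"],s["force"],s["wrist_torque"])
c=bot.get_calibration("wrist");a=bot.read_camera("wrist");b=bot.read_camera("side")[150:300,250:450]
cv2.imwrite("pics/w2.png",a)
print(proj(c,(492.8,-60.9,190)))
a=a[0:300,160:560];b=cv2.resize(b,(400,300),interpolation=cv2.INTER_CUBIC)
cv2.imwrite("pics/l2.png",np.hstack([a,b]))
```

```text
[551.51795882 -70.15580685 219.72735452] [1.79907837e+02 6.19252905e-02 1.69787492e+02] [4.64797994 1.45247086 1.95431382] [ 0.71597463 -0.65102316 -0.62558616]
[324.43812825 157.45607069]
```

View pics/l2.png

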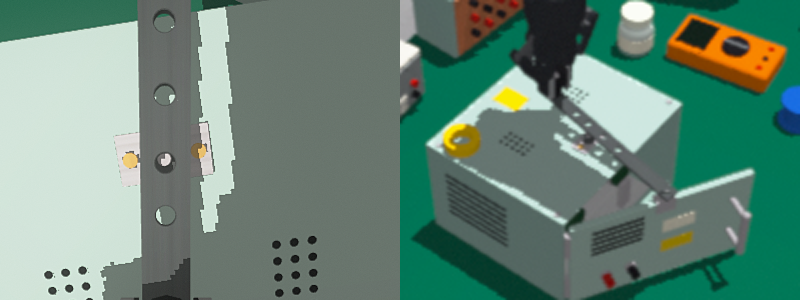

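The pin tip shows inside hole 3 at about (325,160), and the door is clearly farther open. Next I work out the offset.

Run:
```python
from h import *
c=bot.get_calibration("wrist");a=cv2.imread("pics/w2.png");g=cv2.cvtColor(a,cv2.COLOR_BGR2GRAY)
print(g[146:176:1,310:342:1][::2,::2])
z=178+132*np.sin(.165)+4*.99
X=ray(c,(325,161),z);print(X,ray(c,(325,160),190))
for v in(95.5,20.5,215.5):print(ray(c,(324.5,v),z))
```

```text
[[110 107 108 110 111 107 108 112 108 106 104 104 107 108 110 107]
 [109 107 108 110 109 108 109 112 109 106 105 105 108 105 110 107]
 [109 108 109 109 110 108 111 111 110 108 106 106 108 108 110 109]
 [109 105 110 109 113  96  77  73  75  79 103 105 108 109 109 109]
 [108 107 108 112  83  83 116 105 240 195  69  93 108 107 110 108]
 [110 106 112  89  86 114 111  96 221 220 127  57 102 108 109 108]
 [109 107 113  62 111 103 138 126 215 214 205  53  75 110 108 106]
 [108 107  92  60 111  94 224 216 214 218 157  54  56 107 108 108]
 [108 106  86  63  96  97 220 211 214 231  88 103 108 102 108 108]
 [107 108  93  63  61  93 211 219 217 125  59  96 102 104 109 108]
 [109 107 101  63  65  62  47  71  47  58  61  56  99 107 110 107]
 [109 106 112  78  63  64  62  63  64  63  61  56  94 109 110 109]
 [107 106 109 116  76  61  63  63  64  62  60  86 108 109 109 107]
 [108 106 109 109 117  85  69  65  63  75  89 107 107 107 109 110]
 [108 105 108 108 110 111 114 109 106 111 105 103 108 107 109 110]]
[492.98164238 -60.82012452 203.64130769] [493.94318548 -61.00965671 190.        ]
[469.0731391  -56.71708696 203.64130769]
[444.31180837 -52.2602632  203.64130769]
[514.64983327 -64.92049476 203.64130769]
```

>>> {"fn": "play_rows", "kwargs": {
  "motion": [
    {"gripper":0.01,"delta_pos":[0,0,0.003],"spin":0},
    {"gripper":0.01,"delta_pos":[0,0,0.006],"spin":0},
    {"gripper":0.01,"delta_pos":[0,0,0.008],"spin":0},
    {"gripper":0.01,"delta_pos":[0,0,0.008],"spin":0}
  ]
}}

```text
time_s: 5.78
eef_pos: [550.4, -71.5, 210.9]
tcp_rot: [-180.0, -0.1, 169.8]
force: [1.9, -1.4, 1.5]
gripper_width: 21.5
gripper_force: 59.4
```

Run:
```python
from h import *
s=bot.state();print(s["eef_pos"],s["tcp_rot"],s["force"],s["wrist_torque"])
c=bot.get_calibration("wrist");a=bot.read_camera("wrist");cv2.imwrite("pics/w3.png",a)
print(proj(c,(493.3,-61,190)),proj(c,(493.3,-61,197)))
cv2.imwrite("pics/l3.png",cv2.resize(a[90:240,250:400],(600,600),interpolation=cv2.INTER_CUBIC))
```

```text
[550.44127887 -71.47423871 210.87834459] [-1.79969307e+02 -6.67138783e-02  1.69806147e+02] [ 1.87848809 -1.39093003  1.51177472] [-0.17286939 -0.05991424  0.15087479]
[328.21794909 162.95211451] [328.29825432 164.86728079]
```

View pics/l3.png

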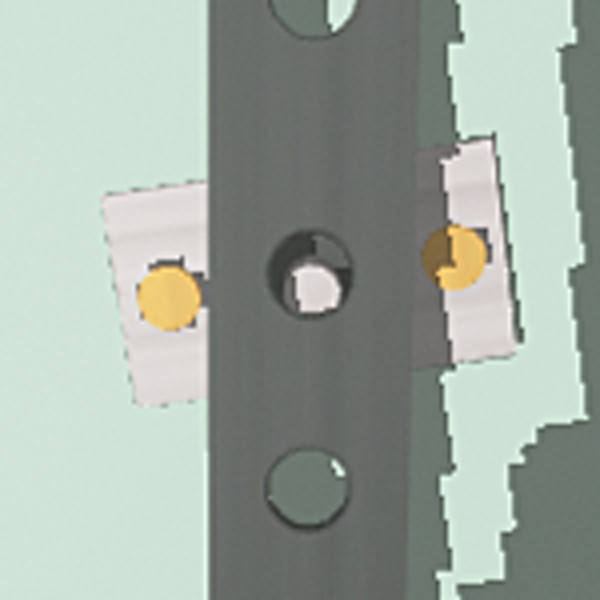

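The pin tip is at about (328.5,162) and the hole 3 centre at (327.5,159). The hole has to shift about 2 mm towards the knob while lowering.

>>> {"fn": "play_rows", "kwargs": {
  "motion": [
    {"gripper":0.01,"delta_pos":[-0.001,0.0003,0.0],"spin":0},
    {"gripper":0.01,"delta_pos":[-0.0015,0.0003,0.0015],"spin":0},
    {"gripper":0.01,"delta_pos":[-0.0019,0.0003,0.003],"spin":0},
    {"gripper":0.01,"delta_pos":[-0.0023,0.0003,0.0045],"spin":0},
    {"gripper":0.01,"delta_pos":[-0.0026,0.0003,0.006],"spin":0},
    {"gripper":0.01,"delta_pos":[-0.0027,0.0003,0.007],"spin":0},
    {"gripper":0.01,"delta_pos":[-0.0027,0.0003,0.007],"spin":0}
  ]
}}

```text
time_s: 6.7
eef_pos: [553.6, -71.3, 204.3]
tcp_rot: [180.0, -0.0, 169.8]
force: [3.1, -0.7, 2.0]
gripper_width: 21.2
gripper_force: 59.5
```

Run:
```python
from h import *
s=bot.state();print(s["eef_pos"],s["force"],s["wrist_torque"])
c=bot.get_calibration("wrist");a=bot.read_camera("wrist");cv2.imwrite("pics/w4.png",a)
print(proj(c,(493.3,-61,190)))
cv2.imwrite("pics/l4.png",cv2.resize(a[90:240,250:400],(600,600),interpolation=cv2.INTER_CUBIC))
```

```text
[553.64408807 -71.32203666 204.30299677] [ 3.06662091 -0.66165681  1.99185358] [0.00673215 0.04482826 0.03087043]
[326.42516184 156.60099836]
```

View pics/l4.png

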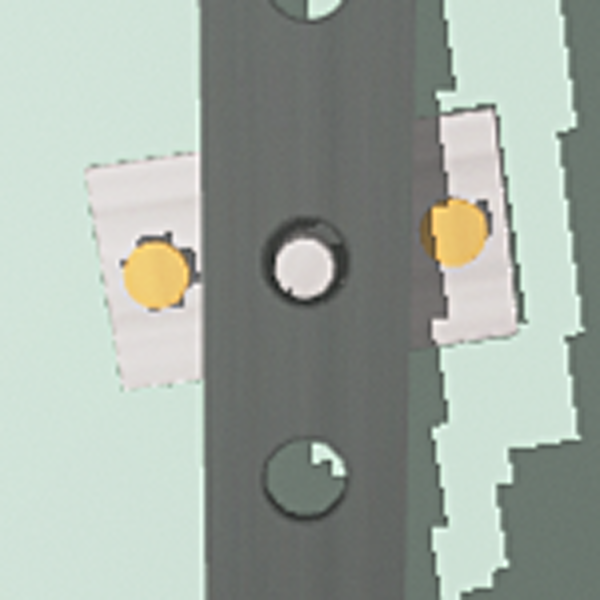

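The pin is nearly centred in hole 3 and no contact force has risen. I lower along the arc.

>>> {"fn": "play_rows", "kwargs": {
  "motion": [
    {"gripper":0.01,"delta_pos":[-0.0005,0,0.001],"spin":0},
    {"gripper":0.01,"delta_pos":[-0.0008,0,0.0025],"spin":0},
    {"gripper":0.01,"delta_pos":[-0.001,0,0.004],"spin":0},
    {"gripper":0.01,"delta_pos":[-0.0012,0,0.0055],"spin":0},
    {"gripper":0.01,"delta_pos":[-0.0014,0,0.007],"spin":0},
    {"gripper":0.01,"delta_pos":[-0.0015,0,0.008],"spin":0},
    {"gripper":0.01,"delta_pos":[-0.0015,0,0.008],"spin":0}
  ]
}}

```text
time_s: 7.62
eef_pos: [555.0, -71.7, 196.2]
tcp_rot: [-180.0, -0.0, 169.8]
force: [2.1, -1.6, 1.7]
gripper_width: 21.6
gripper_force: 59.4
```

>>> {"fn": "play_rows", "kwargs": {
  "motion": [
    {"gripper":0.01,"delta_pos":[-0.0002,0,0.0015],"spin":0},
    {"gripper":0.01,"delta_pos":[-0.0004,0,0.003],"spin":0},
    {"gripper":0.01,"delta_pos":[-0.0006,0,0.0045],"spin":0},
    {"gripper":0.01,"delta_pos":[-0.0008,0,0.0058],"spin":0},
    {"gripper":0.01,"delta_pos":[-0.0009,0,0.0066],"spin":0},
    {"gripper":0.01,"delta_pos":[-0.001,0,0.0074],"spin":0},
    {"gripper":0.01,"delta_pos":[-0.001,0,0.0076],"spin":0},
    {"gripper":0.01,"delta_pos":[-0.001,0,0.0076],"spin":0}
  ]
}}

```text
time_s: 8.62
eef_pos: [556.0, -71.9, 189.3]
tcp_rot: [-180.0, 0.0, 169.8]
force: [0.8, -0.6, 6.8]
gripper_width: 20.8
gripper_force: 59.8
```

>>> {"fn": "play_rows", "kwargs": {
  "motion": [
    {"gripper":0.01,"delta_pos":[0,0,0.0007],"spin":0},
    {"gripper":0.01,"delta_pos":[0,0,0.0007],"spin":0},
    {"gripper":0.01,"delta_pos":[0,0,0.0007],"spin":0}
  ]
}}

```text
time_s: 9.0
eef_pos: [556.1, -71.9, 189.2]
tcp_rot: [-180.0, 0.0, 169.8]
force: [-1.3, -1.7, 11.0]
gripper_width: 21.2
gripper_force: 60.3
```

Run:
```python
from h import *
s=bot.state();print(s["eef_pos"],s["force"])
c=bot.get_calibration("wrist");a=bot.read_camera("wrist");cv2.imwrite("pics/w5.png",a)
print(proj(c,(493.3,-61,190)))
b=bot.read_camera("side")[150:300,250:450]
cv2.imwrite("pics/l5.png",np.hstack([cv2.resize(a[60:210,250:400],(400,400),interpolation=cv2.INTER_CUBIC),cv2.resize(b[:150,:150],(400,400),interpolation=cv2.INTER_CUBIC)]))
```

```text
[556.0906517  -71.85546732 189.21566655] [-1.29038769 -1.71240742 11.04558444]
[326.75353473 153.35917911]
```

View pics/l5.png

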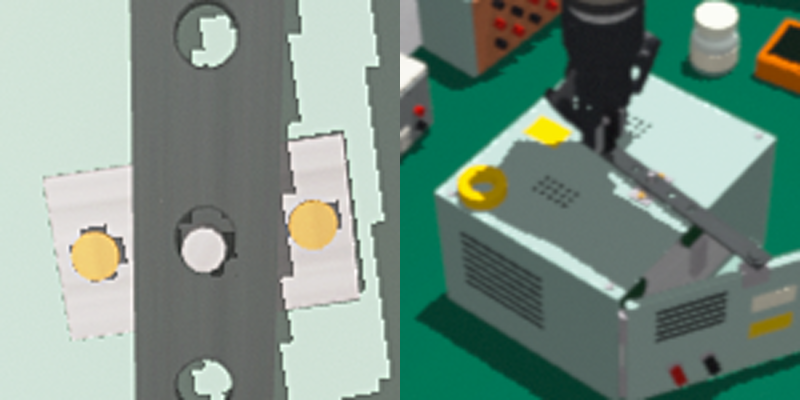

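The pin stands through hole 3 and the bar lies flat. It no longer moves down under light pressure (0.1 mm for 4 N), at the same height as the original seat. Time to release and back off.

>>> {"fn": "play_rows", "kwargs": {
  "motion": [
    {"gripper":0.03,"delta_pos":[0,0,0],"spin":0},
    {"gripper":0.045,"delta_pos":[0,0,0],"spin":0},
    {"gripper":0.06,"delta_pos":[0,0,0],"spin":0},
    {"gripper":0.06,"delta_pos":[0,0,0],"spin":0},
    {"gripper":0.06,"delta_pos":[0,0,-0.01],"spin":0},
    {"gripper":0.06,"delta_pos":[0,0,-0.03],"spin":0},
    {"gripper":0.06,"delta_pos":[0,0,-0.06],"spin":0},
    {"gripper":0.06,"delta_pos":[0,0,-0.09],"spin":0},
    {"gripper":0.06,"delta_pos":[0,0,-0.09],"spin":0}
  ]
}}

```text
time_s: 10.22
eef_pos: [557.7, -71.8, 281.3]
tcp_rot: [180.0, 0.3, 169.8]
force: [0.0, -0.2, 0.2]
gripper_width: 60.0
gripper_force: 0.0
```

Run:
```python
from h import *
s=bot.state();print(s["time_s"],s["eef_pos"],s["force"])
c=bot.get_calibration("wrist");a=bot.read_camera("wrist");cv2.imwrite("pics/w6.png",a)
b=bot.read_camera("side");cv2.imwrite("pics/s6.png",b)
# expected knob top, pin, and bright/dark blobs
for n,X in dict(knobtop=(555,-72,216),pin=(493.3,-61,190),bar4=(514,-65,182)).items():print(n,proj(c,X),proj(bot.get_calibration("side"),X))
g=cv2.cvtColor(a,cv2.COLOR_BGR2GRAY)
def blobs(m,lo,hi):
    n,l,st,ce=cv2.connectedComponentsWithStats(m.astype("uint8"))
    for k in range(1,n):
        if lo<st[k,4]<hi:print(st[k],ce[k].round(1))
print("dark (knob)");m=(g<45);m[330:]=0;blobs(m,200,6000)
print("bright in bar");r=g[0:230,290:360]>150;blobs(r,25,500)
```

```text
10.225 [557.7443662  -71.79571049 281.27240149] [ 0.00051582 -0.22438087  0.15074918]
knobtop [325.83168243 254.85736495] [326.11333231 195.72491904]
pin [325.77609714 135.74859452] [343.49437007 215.330298  ]
bar4 [325.29365756 171.1717649 ] [337.62344934 213.23843023]
dark (knob)
[  0 196  35  68 341] [ 13.4 228.8]
[314 227  32  44 245] [336.9 242.2]
[404 304  19  26 320] [411.2 318.9]
bright in bar
[34 36  9 11 70] [38.1 40.7]
[32 85 11 13 97] [37.5 90.8]
[ 31 131   9  10  78] [ 35.  135.5]
[ 33 167  10  12  69] [ 37.6 172.2]
```

Run:
```python
from h import *
c=bot.get_calibration("wrist");s=bot.get_calibration("side")
a=ray(c,(328.1,40.7),182);b=ray(c,(327.5,90.8),182);d=ray(c,(327.6,172.2),182);p=ray(c,(325,135.5),190)
n=lambda u,v:np.hypot(*(u-v)[:2])
print(a,b,d,p,n(a,b),n(b,d),n(p,d))
A,D=cv2.imread("pics/w6.png"),cv2.imread("pics/s6.png")
print("wrist knob col 328 rows 220-285",cv2.cvtColor(A,6)[220:285:2,328])
m=(cv2.cvtColor(D,6)<60)[170:225,290:360].astype("uint8")
k,l,st,ce=cv2.connectedComponentsWithStats(m);print(st,ce+[290,170])
for X in((555,-72,216),(555,-72,182),(556,-72,219)):print(proj(s,X))
cv2.imwrite("pics/f6.png",cv2.resize(D[170:245,300:400],(800,600),interpolation=cv2.INTER_CUBIC))
# same knob test on the start picture
m=(cv2.cvtColor(cv2.imread("pics/side0.png"),6)<60)[170:225,290:340].astype("uint8")
k,l,st,ce=cv2.connectedComponentsWithStats(m);print("start",st,ce+[290,170],proj(s,(611.8,-66.6,216)))
```

```text
[442.26210192 -51.003371   182.        ] [467.35232729 -55.7877013  182.        ] [512.22599397 -63.69032741 182.        ] [490.75529674 -61.39579731 190.        ] 25.542302665366165 45.56421250121125 21.592955059860603
wrist knob col 328 rows 220-285 [ 95  95  97  92  43  47  46  45  46  46  45  50  55  46  48  47  46 105
 103 104 105 104 105 105 105  48  51  50  35 227 211 211 210]
[[   0    0   70   55 3642]
 [   0    0    7    5   20]
 [  15    0   15   11   80]
 [  47    0    1    1    1]
 [  65    3    5    6   23]
 [  31   24    9   14   84]] [[324.70016474 197.70647996]
 [291.95       171.4       ]
 [312.975      173.55      ]
 [337.         170.        ]
 [357.2173913  175.47826087]
 [325.44047619 201.01190476]]
[326.11333231 195.72491904]
[326.15672003 205.15460283]
[325.78964943 194.72012031]
start [[   0    0   50   55 2592]
 [   0    0    7   19   88]
 [  14   19    8   12   70]] [[315.43325617 197.76350309]
 [292.47727273 176.52272727]
 [307.62857143 194.47142857]] [307.01116455 188.13527043]
```

The measurements agree with a bar lying flat. I confirm it by touching the knob top gently with shut fingers; it should be at z = 216.

>>> {"fn": "play_rows", "kwargs": {
  "motion": [
    {"gripper":0.0,"delta_pos":[0.001,0,0],"spin":0},
    {"gripper":0.0,"delta_pos":[0.001,0,0],"spin":0},
    {"gripper":0.0,"delta_pos":[0.001,0,0.02],"spin":0},
    {"gripper":0.0,"delta_pos":[0.001,0,0.04],"spin":0},
    {"gripper":0.0,"delta_pos":[0.001,0,0.055],"spin":0},
    {"gripper":0.0,"delta_pos":[0.001,0,0.06],"spin":0},
    {"gripper":0.0,"delta_pos":[0.001,0,0.062],"spin":0},
    {"gripper":0.0,"delta_pos":[0.001,0,0.062],"spin":0}
  ]
}}

```text
time_s: 11.32
eef_pos: [555.5, -71.6, 216.5]
tcp_rot: [180.0, 0.1, 169.8]
force: [0.6, -0.0, 0.4]
gripper_width: 0.1
gripper_force: 0.0
```

>>> {"fn": "play_rows", "kwargs": {
  "motion": [
    {"gripper":0.0,"delta_pos":[0,0,0.001],"spin":0},
    {"gripper":0.0,"delta_pos":[0,0,0.0015],"spin":0},
    {"gripper":0.0,"delta_pos":[0,0,0.002],"spin":0},
    {"gripper":0.0,"delta_pos":[0,0,0.002],"spin":0}
  ]
}}

```text
time_s: 11.82
eef_pos: [555.7, -71.6, 216.0]
tcp_rot: [180.0, 0.1, 169.8]
force: [-3.0, 1.3, 10.9]
gripper_width: -0.4
gripper_force: 5.2
```

The knob top is at z = 216.0 mm, so the bar is fully seated. I retract clear.

>>> {"fn": "play_rows", "kwargs": {
  "motion": [
    {"gripper":0.0,"delta_pos":[0,0,-0.005],"spin":0},
    {"gripper":0.0,"delta_pos":[0,0,-0.03],"spin":0},
    {"gripper":0.0,"delta_pos":[0,0,-0.07],"spin":0},
    {"gripper":0.0,"delta_pos":[0,0,-0.1],"spin":0},
    {"gripper":0.0,"delta_pos":[0,0,-0.1],"spin":0}
  ]
}}

```text
time_s: 12.45
eef_pos: [556.6, -71.6, 316.8]
tcp_rot: [180.0, 0.3, 169.8]
force: [0.1, 0.2, -0.9]
gripper_width: 0.1
gripper_force: 0.0
```

```bash
python3 -c "
from workcell import bot
s=bot.state();print(s['eef_pos'],s['force']);print(bot.sign_off())"
```

```text
[556.59642073 -71.62112674 316.8026385 ] [ 0.12015322  0.16616527 -0.86421711]
the job is handed in; nothing more can be done
None
```

The job is handed in: the third hole is over the pin with the bar fully down (knob top at 216.0 mm, the seated height), the door is held farther open, and the gripper has let go and is clear, in about 12.5 s.

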